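# Turn a tin's bar label to the stock scanner and book it in

### The job

In the key shop, the blue tin of key blanks stands in the leaning rest of the stock scanner with its white bar label turned away. Turn the tin, without taking it out of its rest, until the label faces the scanner's red window squarely and the tin sits fully home; then press the scanner's green button all the way down and let it go. Do not push the other things on the mat about.

Things in the scene. Friction and masses are not known exactly. Their poses are not given: they have to be found in the camera images.
- tin: Blue metal tin with bare-metal lid, 54 mm diameter, 120 mm tall, 0.2 to 0.4 kg, loose in the scanner's rest. Origin: centre of its underside; z up its axis to the lid (leaning 32 degrees with the rest); x from the axis to the middle of the white bar label (75 degrees of the side, 12 to 100 mm up). A red stripe on the lid, centre to rim, also points along x.
- label (a point): Middle of the white bar label on the tin's side: 27 mm out from the axis along the tin's x, 56 mm up.
- lid (a point): Centre of the top of the tin's lid, 120 mm up its axis.
- scanner: Fixed stock scanner: orange deck 172 x 215 mm leaning 32 degrees, face up and to the robot. Origin: centre of the rest's floor, on the deck's face; z square to the deck (the rest's axis), x up the slope to the scanner block, y to the button. Rest: grey three-quarter cup, 57 mm inside, walls 40 mm high, 5 mm thick, open to +x. Black scanner block: 45 to 89 mm out along x, 96 wide, 60 high.
- window (a point): Middle of the red window on the scanner block's face towards the rest: 45 mm out along the scanner's x, 34 mm above the deck. The label must face it, so the tin's x must point along the scanner's x.
- button_top (a point): Centre of the top of the green push button on the deck, 100 mm beside the rest along the scanner's y. Button 32 mm in diameter, its top 22 mm above the deck's face, in a black collar 48 mm across and 12 mm high; it is pressed along the scanner's -z.
- button (a joint): Travel of the button: 0 up, 0.006 m fully down; fully down takes about 5 N.
- mat: Fixed grey mat, 460 x 600 x 3 mm, that all these things stand on; origin at the centre of its underside.
- green_tin: Bystander: green tin standing upright, 54 mm in diameter, 120 mm tall, origin under its centre.
- yellow_tin: Bystander: yellow tin standing upright, 54 mm in diameter, 120 mm tall, origin under its centre.
- bottle: Bystander: small white bottle with a blue cap, 52 mm in diameter, 150 mm tall, origin under its centre.
- pen: Bystander: black marker pen lying along its x, 140 mm long, 14 mm thick.
- fob: Bystander: black car key fob lying along its x, 62 x 34 x 14 mm, with a steel key blade.
- adapter: Bystander: black plug-in power adapter, 70 x 45 x 36 mm, its two pins pointing along its x.
- screwdriver: Bystander: screwdriver with a red handle lying along its x, 160 mm long, 26 mm thick.

How it is judged:
By the outcome, as a careful person would: the job done as asked, in the order asked, and still so for the second after the job is handed in, with the robot touching nothing.
It also fails if it takes over 58 s, if anything falls off the work surface, if the arm or the gripper's body presses on something with over 40 N, if the wrist force passes 120 N, or if a joint passes its speed limit or range.

### The arm

A 6-joint arm with a two-finger parallel gripper is mounted at the origin on the work surface. World frame = base frame: x ahead of the robot, y to its left, z up, the work surface at z = 0. Lengths are in m, angles in rad, forces in N, time in s.
With the tool pointing down it reaches from about 0.375 to 0.9 m from the base axis. Payload 3.1 kg.
Tool frame: the origin (TCP) lies between the finger pads; the fingertips stand 8 mm ahead of it and the grasp point (between the pads) lies 11 mm behind it; z points along the fingers, y is the line along which they close (so a half turn about z gives the same grasp; the last joint's range is limited). The gripper opens to 85 mm and grips with 20 to 120 N. Pads are 22 mm wide; open, the fingers measure 114 mm over their backs; the gripper's body (76 mm by 85 mm) begins 54 mm behind the grasp point. The pads swing forward as they close: fully open they stand 13 mm farther back than shut.
Start: joints at [-1.444, 0.527, 1.433, -0, 1.181, -0.178], TCP at [0.188, -0.596, 0.239] pointing down, gripper open.
Joint ranges: [-3.08, 3.08], [-0.75, 2.2], [0.22, 2.44], [-1.43, 4.57], [0, 2.65], [-2.85, 2.85]. Speed limits (rad/s): [2.79, 2.79, 3.14, 3.14, 3.14, 3.14].

### API

Orientations are given as a unit quaternion [x, y, z, w].
In Python, from station import readout, cams, sign_off gives the robot as it stands.
- The arm moves only by the tool send_rows, never from a script. Its argument "commands" is text: rows parted by semicolons, each of 5 numbers parted by spaces: the finger opening in mm, from 0 to 85.4, then the shift along the tool's x, y, z each as a share of 0.02 m, from -1 to 1, then the turn about the tool's z as a share of 4 degrees, from -1 to 1. In form: grip dx dy dz spin; .... A call has 1 to 20 rows; each row shifts and turns the commanded pose from where the row before left it, along the tool's axes as they then stand; what a row does not reach is not made up. A row lasts 1/12 s, in which the tool goes at most 41.7 mm and 7.16 degrees, less where a joint would pass 70% of its speed; a pose out of reach is approached as far as the arm can. A call with a number of a shift or a turn outside -1 to 1 is refused whole. A call with a gripper value outside its range is refused whole. The fingers move at their own pace and stop on an object; "grip_force" is the grip in N (left out, the last holds). Time passes only in rows, so rows that do not move let the fingers close. It gives the time, the measured TCP pose, the force, the opening and the grip force at its end, in the units of the state.
- readout.sense(): the state, without advancing time (a new reading comes with each control period).
- cams.snapshot(name): name is "scene" or "top"; returns a dict with "pixels" (384x512x3 uint8, red, green, blue), "intrinsics" (3x3 intrinsics, pixels), "dist" ([k1, k2, p1, p2, k3] as OpenCV has them; the pictures are not rectified), "eye" and "rotation" of the camera in the world. Camera axes: x right, y down, z forward; pixel columns grow to the right and rows downward; lengths in m; the calibration is good to about 2 mm. A picture is of the moment at which its call begins. There is no depth.
- sign_off(): hands the job in; it is judged then, once.
The state is a dict: "t": time; "q": joint angles; "qd": joint speeds; "tau": joint torques, N m; "tcp_pos": TCP position; "tool_rot": TCP orientation; "force": force on the tool from outside, world axes, zero at the start; "ft_torque": the same for the moment, N m; "finger_gap": opening from 0.0 (shut) to 1.0 (fully open); "gripper_force": force on a finger pad.
Only numpy, scipy, OpenCV 4.12 (cv2) and the standard library are available. Lean on these libraries where they do the work, as an engineer would, in place of code of your own. Each camera call takes 0.05 s, during which the arm holds its last target. There are 200 camera calls.

## Working session

There is one attempt and no reset: what is moved stays moved. The work goes in short steps, Python scripts to look and compute and a tool call to move; the robot and the scene stay as the last step left them, time stands still between calls to the robot, and variables do not carry over. Pictures are saved under pics/ and viewed, at most 12 in all, crops included, and the job is handed in when it is done.

Besides the shell and the picture viewer there is one more tool, called after "Request:" by a JSON object that holds its "name" and its "arguments", one argument or row to a line. send_rows: Moves the arm, as the interface text tells. Its arguments: {"type":"object","properties":{"commands":{"type":"string"},"grip_force":{"type":"number"}},"required":["commands"]}

```bash
mkdir -p pics; ls; python3 - <<'E'
from station import readout,cams
import cv2,numpy as np
for n in("scene","top"):
    d=cams.snapshot(n); cv2.imwrite(f"pics/{n}0.png",cv2.resize(d["pixels"][:,:,::-1],(800,600),interpolation=cv2.INTER_CUBIC))
    print(n,d["intrinsics"],d["dist"],d["eye"],d["rotation"])
    np.savez(f"{n}0.npz",**d)
print(readout.sense())
E
```

```text
pics
scene [[399.10021202   0.         258.91648444]
 [  0.         399.10021202 192.20443551]
 [  0.           0.           1.        ]] [-0.06293457  0.          0.          0.          0.        ] [ 0.96293499 -0.533656    0.59738666] [ 0.85123926  0.25084937 -0.13666027 -0.44021618]
top [[379.95365815   0.         254.69222309]
 [  0.         379.95365815 189.20913438]
 [  0.           0.           1.        ]] [0.03119191 0.         0.         0.         0.        ] [ 4.54144864e-01 -9.39688645e-04  1.13826544e+00] [ 0.70954798 -0.70131189  0.0443632  -0.05229924]
{'t': 0.1, 'q': array([-1.44348861e+00,  5.28363620e-01,  1.43376301e+00, -1.61483313e-05,
        1.18141834e+00, -1.78529726e-01]), 'qd': array([ 0.00083715, -0.00175345, -0.00428173,  0.00083318,  0.00238145,
       -0.00137837]), 'tau': array([-3.37484234e-04, -4.43305385e+01, -1.78585982e+01, -3.05719223e-04,
        3.88449786e-03,  8.83856785e-06]), 'tcp_pos': array([ 0.18810773, -0.59536315,  0.2384409 ]), 'tool_rot': array([ 9.88329760e-01,  1.52326401e-01,  1.75332959e-05, -9.76028037e-04]), 'force': array([ 0.01371484, -0.69161501, -0.43355154]), 'ft_torque': array([-0.01966689,  0.04309056, -0.08005107]), 'gripper_force': 0.0, 'finger_gap': 0.9998779966651917}
```

View pics/scene0.png

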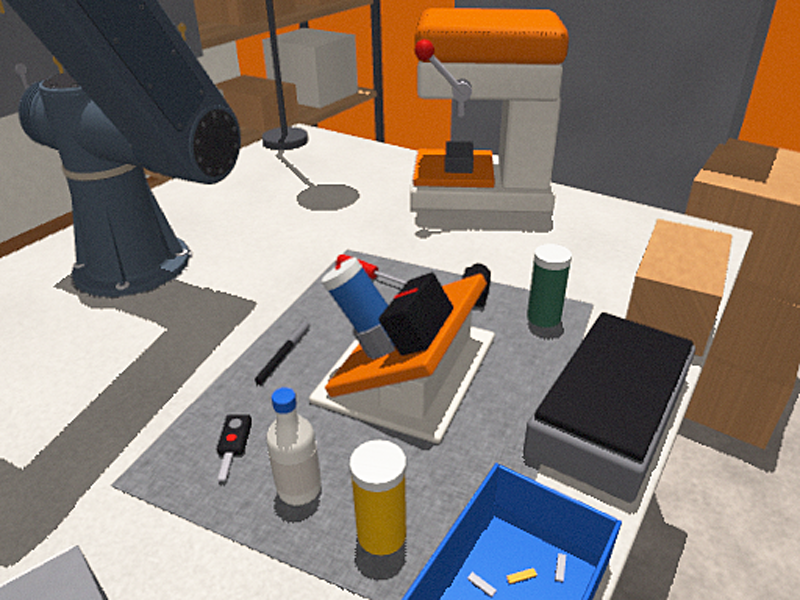

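View pics/top0.png

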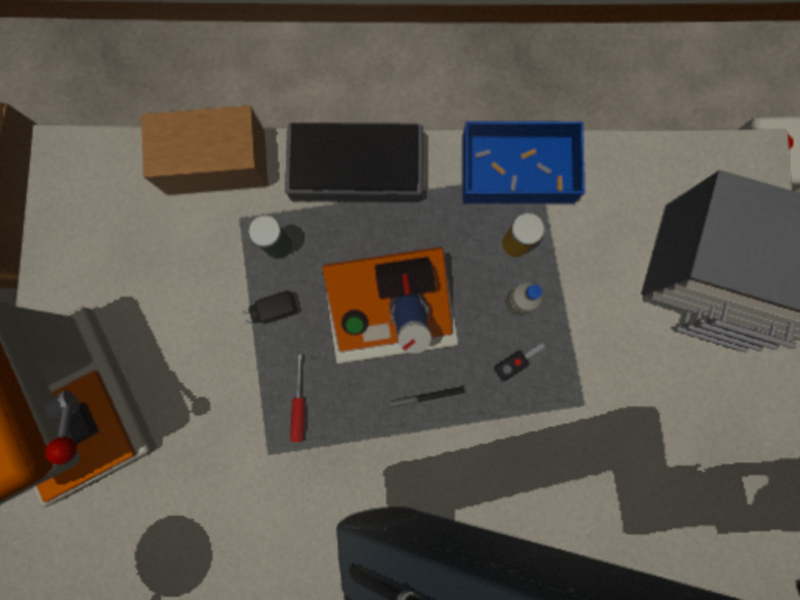

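The scene view shows the blue tin leaning in its rest at about (350,300), with the black block beside it. The top view shows the lid at (413,338), the red stripe pointing down-left, the button at (355,322) and the deck corners at (322,265), (443,249), (457,335) and (335,352). The next step is to zoom in.

```bash
python3 - <<'E'
import cv2,numpy as np
a=np.load("top0.npz")["pixels"][150:240,195:305,::-1]; b=np.load("scene0.npz")["pixels"][155:260,190:320,::-1]
A=cv2.resize(a,None,fx=5.4,fy=5.4,interpolation=cv2.INTER_CUBIC); A=cv2.convertScaleAbs(A,alpha=1.5)
A=cv2.resize(a,(733,600),interpolation=cv2.INTER_CUBIC);A=cv2.convertScaleAbs(A,alpha=1.5)
B=cv2.resize(b,(743,600),interpolation=cv2.INTER_CUBIC)
cv2.imwrite("pics/topc.png",A);cv2.imwrite("pics/scenec.png",B)
E
```

```text
(no output)
```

View pics/topc.png

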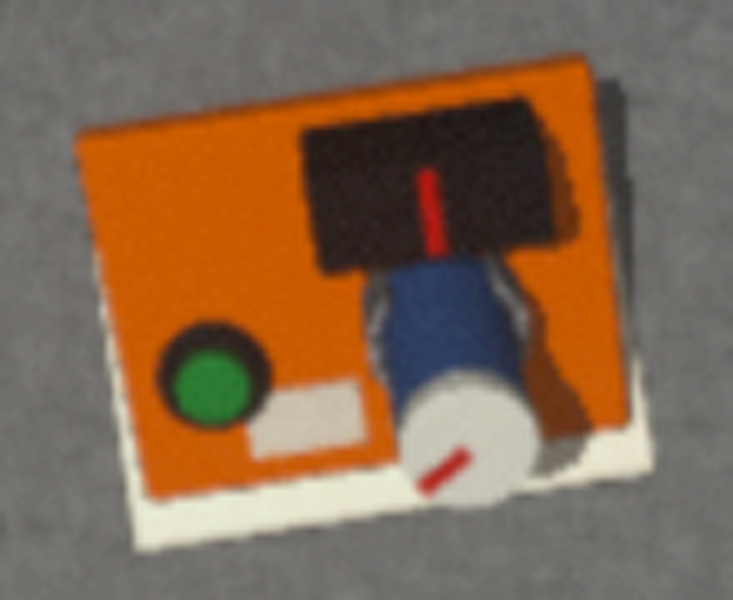

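View pics/scenec.png

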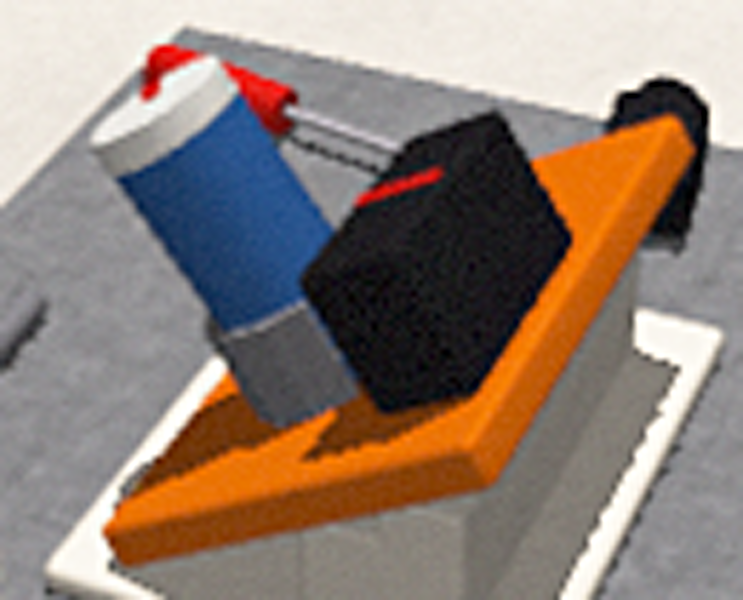

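```bash
cat > h.py <<'E'
import cv2,numpy as np
from scipy.optimize import least_squares
from scipy.spatial.transform import Rotation as R
def cam(n):
    d=np.load(n); return {k:d[k] for k in d.files}
def proj(d,P):
    Rw=R.from_quat(d["rotation"]).as_matrix().T
    return cv2.projectPoints(np.atleast_2d(P).astype(float),cv2.Rodrigues(Rw)[0],-Rw@d["eye"],d["intrinsics"],d["dist"])[0][:,0]
def ray(d,uv):
    n=cv2.undistortPoints(np.array([[uv]],float),d["intrinsics"],d["dist"])[0,0]
    return R.from_quat(d["rotation"]).apply([n[0],n[1],1.])
L=np.radians(32)
def SR(yaw): # columns = scanner axes in world
    c=np.array([[np.cos(L),0,-np.sin(L)],[0,1,0],[np.sin(L),0,np.cos(L)]])
    return R.from_euler('z',yaw).as_matrix()@c
E
cat > fit.py <<'E'
from h import *
T=cam("top0.npz");S=cam("scene0.npz")
tp=lambda u,v:((u+.5)/733*110-.5+195,(v+.5)/600*90-.5+150)
sp=lambda u,v:((u+.5)/743*130-.5+190,(v+.5)/600*105-.5+155)
mm=1e-3
tops=[((0,100,22),(212,388)),((0,0,120),(470,451)),((45,48,60),(325,273)),((45,-48,60),(552,240)),((89,48,0),(302,130)),((45,0,60),(436,255))]
scs=[((0,0,120),(158,102)),((45,-48,0),(385,410)),((89,-48,0),(475,395)),((45,-48,60),(303,280)),((89,48,60),(497,113)),((89,48,0),(572,240)),((45,48,60),(405,145))]
dkt=[((1,1),(78,133)),((1,-1),(588,58)),((0,-1),(632,428)),((0,1),(150,500))]
dks=[((0,-1),(108,528)),((1,-1),(482,450)),((1,1),(672,118))]
def dk(p,s): return (p[4]+s[0]*.172, p[5]+s[1]*.1075,0)
def f(p):
    M=SR(p[3]);r=[]
    W=lambda a:M@np.array(a)+p[:3]
    for a,b in tops:r.append(proj(T,W(np.array(a)*mm))[0]-tp(*b)+0)
    for a,b in scs:r.append(proj(S,W(np.array(a)*mm))[0]-sp(*b))
    for a,b in dkt:r.append(proj(T,W(dk(p,a)))[0]-tp(*b))
    for a,b in dks:r.append(proj(S,W(dk(p,a)))[0]-sp(*b))
    return np.array(r).ravel()
s=least_squares(f,[.43,-.02,.08,.1,-.06,.03],loss='soft_l1')
np.set_printoptions(precision=4,suppress=True)
print(s.x,np.degrees(s.x[3]));print(f(s.x).reshape(-1,2))
p=s.x;M=SR(p[3])
for n,a in dict(lid=(0,0,120),grip=(0,0,95),btn=(0,100,22)).items():print(n,M@np.array(a)*1+0 if 0 else M@(np.array(a)*mm)+p[:3])
# stripe
for uv in [(468,455),(425,490),(446,472)]:
    d=ray(T,tp(*uv));o=p[:3]+M[:,2]*.12;t=((o-T["eye"])@M[:,2])/(d@M[:,2])
    q=M.T@(T["eye"]+t*d-o);print(q*1000,np.degrees(np.arctan2(q[1],q[0])))
np.save("p.npy",p)
E
python3 fit.py
```

```text
[ 0.5838 -0.0052  0.0706  0.1742 -0.0712  0.0313] 9.983697715166429
[[-0.5601 -3.3307]
 [-0.1265 -2.2146]
 [-0.8777  1.9499]
 [ 0.9762  1.0369]
 [-0.9662 -0.0638]
 [ 0.4334  1.7168]
 [ 0.9515 -0.0561]
 [-1.0786  2.9553]
 [ 1.2392  1.0088]
 [-2.5966  0.9424]
 [ 0.3887 -1.4987]
 [ 1.38    0.3775]
 [-0.514  -1.2091]
 [-1.0517  0.8443]
 [ 0.4762 -0.5729]
 [ 0.4608 -0.7577]
 [-0.2675  0.4391]
 [-1.5263  1.4958]
 [-0.5347 -0.64  ]
 [ 1.9489 -1.8245]]
lid [ 0.5212 -0.0162  0.1724]
grip [ 0.5342 -0.0139  0.1512]
btn [0.555  0.0913 0.0893]
[-7.9351  1.5039 -0.    ] 169.2680421037577
[-19.9678  19.8641  -0.    ] 135.14920119856058
[-13.6867  10.8221   0.    ] 141.66653612701123
```

```bash
cat >> fit.py <<'E'
print("----")
import h
def g(q,w):
    global SR
    L2=q[6]
    def SR(y):
        c=np.array([[np.cos(L2),0,-np.sin(L2)],[0,1,0],[np.sin(L2),0,np.cos(L2)]]);return R.from_euler('z',y).as_matrix()@c
    return (f(q[:6]).reshape(-1,2)*np.array(w)[:,None]).ravel()
nt=[1]*6+[0]*7+[1]*4+[0]*3; ns=[1-i for i in nt]
for w in([1]*20,nt,ns):
    s=least_squares(g,list(p)+[L],args=(w,),loss='soft_l1');print(s.x,np.degrees(s.x[[3,6]]));print(g(s.x,w).reshape(-1,2)[np.array(w)>0].T.round(1))
    def g2(q,w): return g(list(q)+[L],w)
    s=least_squares(g2,p,args=(w,),loss='soft_l1');print("L fixed",s.x);print(g2(s.x,w).reshape(-1,2)[np.array(w)>0].T.round(1))
E
python3 fit.py | sed '1,/----/d'
```

```text
[ 0.5832 -0.0053  0.0708  0.175  -0.0708  0.0313  0.5499] [10.0245 31.5081]
[[-0.5 -0.1 -0.9  1.  -1.   0.4  1.  -1.2  1.2 -2.6  0.5  1.3 -0.5 -1.1
   0.4  0.5 -0.3 -1.8 -0.4  2. ]
 [-3.2 -2.4  1.9  1.   0.   1.7 -0.3  3.   1.2  0.9 -1.4  0.5 -1.2  0.8
  -0.7 -0.6  0.6  1.1 -0.5 -1.7]]
L fixed [ 0.5838 -0.0052  0.0706  0.1742 -0.0712  0.0313]
[[-0.6 -0.1 -0.9  1.  -1.   0.4  1.  -1.1  1.2 -2.6  0.4  1.4 -0.5 -1.1
   0.5  0.5 -0.3 -1.5 -0.5  1.9]
 [-3.3 -2.2  1.9  1.  -0.1  1.7 -0.1  3.   1.   0.9 -1.5  0.4 -1.2  0.8
  -0.6 -0.8  0.4  1.5 -0.6 -1.8]]
[ 0.5843 -0.006   0.0549  0.1654 -0.0698  0.0321  0.5079] [ 9.479 29.098]
[[ 0.1 -0.4 -0.5  0.8 -0.2  0.5 -0.1  0.1  0.  -0. ]
 [-3.6 -4.1  1.   0.5  0.1  1.   0.2 -0.3 -0.1  0.3]]
L fixed [ 0.5863 -0.0056  0.0599  0.1671 -0.0726  0.032 ]
[[-0.1 -0.2 -0.5  1.  -0.4  0.6 -0.3  0.4 -0.  -0.1]
 [-4.1 -2.9  1.4  0.8 -0.4  1.3  0.8  0.  -0.7 -0.1]]
[ 0.5645  0.0222  0.0483  0.187  -0.0667  0.0234  0.532 ] [10.7119 30.4822]
[[ 3.4 -0.7  1.  -0.9  0.1 -0.2 -0.4  0.   0.  -0. ]
 [ 0.2  1.  -0.4  0.2 -0.5  0.3 -0.8  0.1 -0.3  0.4]]
L fixed [ 0.5668  0.0213  0.0487  0.1765 -0.0677  0.0236]
[[ 3.1 -0.6  0.9 -1.3 -0.2  0.2 -0.3  0.5 -0.8  0.3]
 [ 0.8  1.1 -0.7  0.3 -0.7  0.  -0.7  0.9 -0.7  0. ]]
```

```bash
python3 - <<'E'
from h import *
np.set_printoptions(precision=4,suppress=True)
T=cam("top0.npz");S=cam("scene0.npz")
k=lambda u,v:((u+.5)/1.5625-.5,(v+.5)/1.5625-.5)
def hit(d,uv,z): r=ray(d,uv);return d["eye"]+r*(z-d["eye"][2])/r[2]
W=[hit(T,k(*c),.003) for c in[(240,217),(268,454),(583,405)]]
for w in W: print(w, proj(S,w)[0]*1.5625)
print([np.linalg.norm(W[i]-W[i+1]) for i in(0,1)])
for c in[(592,305),(347,250),(113,487)]:print(hit(S,k(*c),.003))
tp=lambda u,v:((u+.5)/733*110-.5+195,(v+.5)/600*90-.5+150)
sp=lambda u,v:((u+.5)/743*130-.5+190,(v+.5)/600*105-.5+155)
# triangulate common points
def tri(a,b):
    d1=ray(T,tp(*a));d2=ray(S,sp(*b))
    x=np.linalg.lstsq(np.c_[d1,-d2],S["eye"]-T["eye"],rcond=None)[0]
    P=T["eye"]+x[0]*d1;Q=S["eye"]+x[1]*d2;return (P+Q)/2,np.linalg.norm(P-Q)
c={}
for n,a,b in [("deck ++",(78,133),(672,118)),("deck +-",(588,58),(482,450)),("deck --",(632,428),(108,528)),("lid",(470,451),(158,102)),("redfront",(436,255),(358,205)),("redback",(428,170),(440,173)),("b45,48,60",(325,273),(405,145)),("b89,48,0",(302,130),(572,240)),("b89,48,60",(302,130),(497,113))]:
    c[n]=tri(a,b);print(n,*c[n])
E
```

```text
[0.7636 0.3259 0.003 ] [593.8827 304.4835]
[0.311  0.2513 0.003 ] [346.6974 249.4433]
[ 0.4083 -0.3351  0.003 ] [112.3089 484.4371]
[np.float64(0.45872640453772234), np.float64(0.5944917331629612)]
[0.7608 0.3234 0.003 ]
[0.3116 0.2505 0.003 ]
[ 0.4116 -0.337   0.003 ]
deck ++ [0.6443 0.1422 0.1223] 0.005397913894601631
deck +- [ 0.6807 -0.064   0.1211] 0.001230451181888205
deck -- [ 0.5367 -0.0879  0.034 ] 0.0041357923873380185
lid [ 0.5166 -0.0158  0.1703] 0.0025282013525403857
redfront [ 0.5941 -0.0031  0.1477] 0.0005558008378671142
redback [0.6246 0.0007 0.1698] 0.0004101548401403544
b45,48,60 [0.5861 0.0403 0.1457] 0.002051872285863883
b89,48,0 [0.6488 0.0521 0.1203] 0.0009894022338483317
b89,48,60 [0.6313 0.044  0.1747] 0.018220982450629634
```

```bash
sed -i '/^print("----")/,$d' fit.py; sed -i 's/^tops=.*/tops=[((0,100,22),(212,388)),((0,0,120),(470,451))]/; s/^scs=.*/scs=[((0,0,120),(158,102)),((89,-48,0),(475,395)),((89,48,0),(572,240))]/' fit.py; python3 fit.py
```

```text
[ 0.579  -0.0033  0.0676  0.1761 -0.0661  0.0285] 10.091373182154912
[[-1.184  -1.4559]
 [-0.8741 -0.2732]
 [-0.256   0.1223]
 [-0.3344  0.7727]
 [-0.2475  0.3199]
 [-1.0861  0.9664]
 [ 0.3995 -0.5917]
 [ 0.4803 -0.8045]
 [-0.2087  0.527 ]
 [-1.4799  1.6397]
 [-0.4289 -0.5675]
 [ 1.8503 -1.7866]]
lid [ 0.5164 -0.0144  0.1694]
grip [ 0.5294 -0.0121  0.1482]
btn [0.55   0.0932 0.0863]
[-2.7641 -1.1099  0.    ] -158.12249684093962
[-14.7603  17.2743   0.    ] 130.51285143037825
[-8.4971  8.22   -0.    ] 135.9498307267001
```

Request:
{"name": "send_rows", "arguments": {
  "commands": "85 1 -0.9 -0.1 0;85 1 -0.9 -0.1 0;85 1 -0.9 -0.1 0;85 1 -0.9 -0.1 0;85 1 -0.9 -0.1 0;85 1 -0.9 -0.1 0;85 1 -0.9 -0.1 0;85 1 -0.9 -0.1 0;85 1 -0.9 -0.1 0;85 1 -0.9 -0.1 0;85 1 -0.9 -0.1 0;85 1 -0.9 -0.1 0;85 1 -0.9 0 0;85 1 -0.9 0 0;85 1 -0.9 0 0;85 1 -0.9 0 0;85 1 -0.9 0 0;85 1 -0.9 0 0",
  "grip_force": 25
}}

```text
t: 1.6
tcp_pos: [0.4342, -0.1772, 0.2631]
tool_rot: [0.988, 0.152, -0.0, -0.0]
force: [0.3, -0.4, -0.7]
finger_gap: 0.996
gripper_force: 0.0
```

```bash
cat > go.py <<'E'
import sys,numpy as np
from station import readout
from scipy.spatial.transform import Rotation as R
np.set_printoptions(precision=4,suppress=True)
s=readout.sense();M=R.from_quat(s["tool_rot"]).as_matrix()
print("t",s["t"],"tcp",s["tcp_pos"],"xang",np.degrees(np.arctan2(M[1,0],M[0,0])),"F",s["force"],"gap",s["finger_gap"],"gf",s["gripper_force"],"q",s["q"])
if len(sys.argv)>3: print("shares of 20mm",M.T@(np.array(sys.argv[1:4],float)-s["tcp_pos"])/.02)
E
python3 go.py 0.530 -0.013 0.255
```

```text
t 1.6 tcp [ 0.4342 -0.1772  0.2631] xang 17.51697943224575 F [ 0.2927 -0.3746 -0.7374] gap 0.9958373114828085 gf 0.0 q [-0.6265  0.2853  1.781   0.      1.0759  0.6386]
shares of 20mm [ 7.0399 -6.3873  0.4053]
```

Request:
{"name": "send_rows", "arguments": {
  "commands": "85 1 -0.9 0 0;85 1 -0.9 0 0;85 1 -0.9 0 0;85 1 -0.9 0 0;85 1 -0.9 0 0;85 1 -0.9 0 0;85 0.3 -0.5 0 -0.5;85 0 0 0 -1;85 0 0 0 -1;85 0 0 0 -1;85 0 0 0 0;85 0 0 0 0"
}}

```text
t: 2.6
tcp_pos: [0.5181, -0.0283, 0.2631]
tool_rot: [0.963, 0.271, -0.0, -0.0]
force: [-0.6, 0.1, 0.0]
finger_gap: 0.997
gripper_force: 0.0
```

```bash
python3 go.py 0.530 -0.013 0.137
```

```text
t 2.6 tcp [ 0.5181 -0.0283  0.2631] xang 31.44593120246613 F [-0.5928  0.076   0.0317] gap 0.9971623524715775 gf 0.0 q [-0.2701  0.3553  1.6674 -0.0002  1.1197  0.7519]
shares of 20mm [ 0.914  -0.3397  6.3023]
```

Request:
{"name": "send_rows", "arguments": {
  "commands": "85 0.9 -0.35 0 0;85 0 0 0.8 0;85 0 0 0.8 0;85 0 0 0.8 0;85 0 0 0.8 0;85 0 0 0.8 0;85 0 0 0.8 0;85 0 0 0.8 0;85 0 0 0.7 0;85 0 0 0 0;85 0 0 0 0"
}}

```text
t: 3.52
tcp_pos: [0.5297, -0.013, 0.1368]
tool_rot: [0.963, 0.271, -0.001, -0.0]
force: [0.2, 0.4, 0.8]
finger_gap: 0.995
gripper_force: 0.0
```

```bash
python3 go.py 0.530 -0.013 0.137; python3 - <<'E'
from station import cams
import cv2,numpy as np
a=cams.snapshot("top")["pixels"][140:240,185:315,::-1]; b=cams.snapshot("scene")["pixels"][135:240,180:310,::-1]
A=cv2.convertScaleAbs(cv2.resize(a,(520,400),interpolation=cv2.INTER_CUBIC),alpha=1.5);B=cv2.resize(b,(495,400),interpolation=cv2.INTER_CUBIC)
B=cv2.resize(B,(280,226)) if 0 else B
I=cv2.resize(np.hstack([A,B]),(800,315));cv2.imwrite("pics/g1.png",I)
E
```

```text
t 3.5167 tcp [ 0.5297 -0.013   0.1368] xang 31.459044582232558 F [0.2028 0.3964 0.8245] gap 0.9948963348002009 gf 0.0 q [-0.2355  0.5517  1.7644 -0.0001  0.8276  0.7863]
shares of 20mm [ 0.013   0.0092 -0.0108]
```

View pics/g1.png

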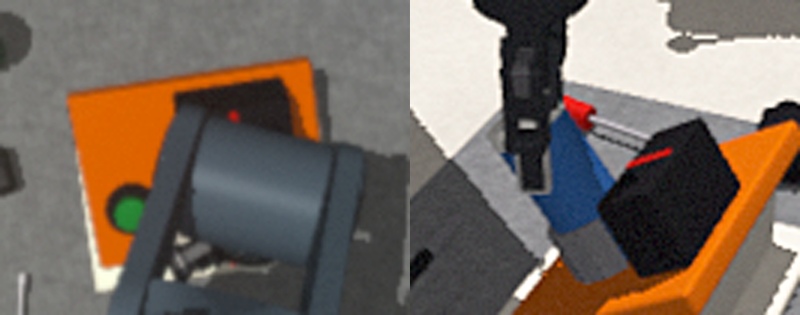

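The scene half of g1.png shows one finger beside the tin's upper body at (535,150), so the fingers straddle it. The top half is hidden by the arm. Next I close gently.

Request:
{"name": "send_rows", "arguments": {
  "commands": "48 0 0 0 0;48 0 0 0 0;48 0 0 0 0;48 0 0 0 0;48 0 0 0 0;48 0 0 0 0;48 0 0 0 0;48 0 0 0 0",
  "grip_force": 25
}}

```text
t: 4.28
tcp_pos: [0.5313, -0.0135, 0.1389]
tool_rot: [0.962, 0.272, 0.001, 0.001]
force: [-0.5, -1.2, 5.4]
finger_gap: 0.695
gripper_force: 24.5
```

```bash
python3 go.py
```

```text
t 4.2833 tcp [ 0.5313 -0.0135  0.1389] xang 31.53518711676469 F [-0.4831 -1.1507  5.4358] gap 0.695014055014163 gf 24.50434237718582 q [-0.2353  0.5483  1.7625 -0.0012  0.8272  0.7859]
```

Request:
{"name": "send_rows", "arguments": {
  "commands": "48 0 0 0 0.7;48 0 0 0 0.7;48 0 0 0 0.7;48 0 0 0 0.7;48 0 0 0 0.7;48 0 0 0 0.7;48 0 0 0 0;48 0 0 0 0"
}}

```text
t: 4.95
tcp_pos: [0.5319, -0.0131, 0.1387]
tool_rot: [0.992, 0.129, 0.002, 0.001]
force: [1.0, -0.2, 5.7]
finger_gap: 0.635
gripper_force: 25.8
```

```bash
python3 go.py
```

```text
t 4.95 tcp [ 0.5319 -0.0131  0.1387] xang 14.80155684203454 F [ 0.9831 -0.2414  5.6882] gap 0.6350513748695571 gf 25.794162154197693 q [-0.2348  0.549   1.762  -0.0001  0.826   1.0777]
```

Request:
{"name": "send_rows", "arguments": {
  "commands": "48 0 0 0 0.8;48 0 0 0 0.8;48 0 0 0 0.8;48 0 0 0 0.8;48 0 0 0 0.8;48 0 0 0 0.8;48 0 0 0 0.8;48 0 0 0 0.8;48 0 0 0 0;48 0 0 0 0"
}}

```text
t: 5.78
tcp_pos: [0.5291, -0.0059, 0.1396]
tool_rot: [0.996, -0.091, -0.001, -0.005]
force: [-0.6, 19.3, 20.4]
finger_gap: 0.627
gripper_force: 91.9
```

Request:
{"name": "send_rows", "arguments": {
  "commands": "85 0 0 0 0;85 0 0 0 0;85 0 0 0 0;85 0 0 0 0;85 0 0 0 0;85 0 0 0 -1;85 0 0 0 -1;85 0 0 0 -1;85 0 0 0 -1;85 0 0 0 -1;85 0 0 0 -1;85 0 0 0 -1;85 0 0 0 -1;85 0 0 0 -1;85 0 0 0 -1;85 0 0 0 -1;85 0 0 0 0;85 0 0 0 0"
}}

```text
t: 7.28
tcp_pos: [0.5301, -0.0132, 0.137]
tool_rot: [0.959, 0.284, -0.0, -0.0]
force: [0.8, 0.1, 0.2]
finger_gap: 0.995
gripper_force: 0.0
```

```bash
python3 go.py .53 -.013 .137; python3 - <<'E'
from station import cams
import cv2,numpy as np
a=cams.snapshot("top")["pixels"][160:240,225:305,::-1]; b=cams.snapshot("scene")["pixels"][135:235,180:280,::-1]
A=cv2.convertScaleAbs(cv2.resize(a,(400,400),interpolation=cv2.INTER_CUBIC),alpha=1.5);B=cv2.resize(b,(400,400),interpolation=cv2.INTER_CUBIC)
cv2.imwrite("pics/g2.png",np.hstack([A,B]))
E
```

```text
t 7.2833 tcp [ 0.5301 -0.0132  0.137 ] xang 32.97936011255556 F [0.7934 0.0514 0.1552] gap 0.994626131638699 gf 0.0 q [-0.2358  0.5513  1.7641 -0.0001  0.8268  0.7595]
shares of 20mm [ 0.0015 -0.0135  0.0013]
```

View pics/g2.png

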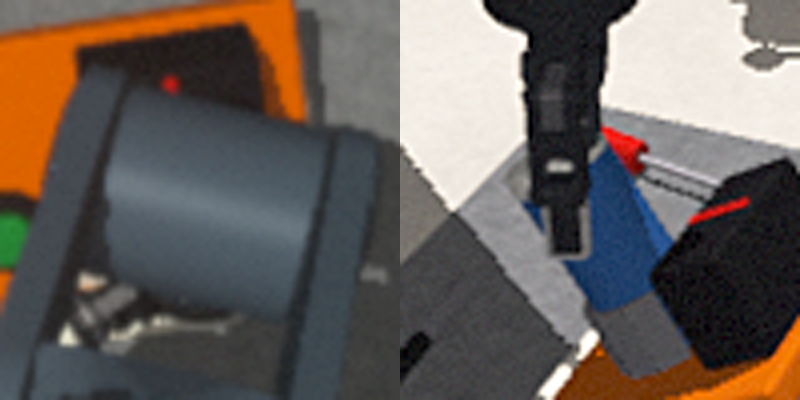

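The top half of g2.png has the stripe hidden under the arm. The scene half shows the tin still seated, with no visible label. I'll do another, shorter stroke, then retreat to look.

Request:
{"name": "send_rows", "arguments": {
  "commands": "48 0 0 0 0;48 0 0 0 0;48 0 0 0 0;48 0 0 0 0;48 0 0 0 0;48 0 0 0 0;48 0 0 0 0;48 0 0 0 0.8;48 0 0 0 0.8;48 0 0 0 0.8;48 0 0 0 0.8;48 0 0 0 0.8;48 0 0 0 0.8;48 0 0 0 0.8;48 0 0 0 0.8;48 0 0 0 0.8;48 0 0 0 0.8;48 0 0 0 0;48 0 0 0 0"
}}

```text
t: 8.97
tcp_pos: [0.529, -0.01, 0.1382]
tool_rot: [1.0, 0.01, -0.001, -0.002]
force: [-3.4, 6.1, 11.8]
finger_gap: 0.622
gripper_force: 35.6
```

Request:
{"name": "send_rows", "arguments": {
  "commands": "85 0 0 0 0;85 0 0 0 0;85 0 0 0 0;85 0 0 0 0;85 0 0 0 0;85 0 0 -1 -1;85 0 0 -1 -1;85 0 0 -1 -1;85 0 0 -1 -1;85 0 0 -1 -1;85 0 0 -1 -1;85 -1 1 0 -1;85 -1 1 0 -1;85 -1 1 0 0;85 -1 1 0 0;85 -1 1 0 0;85 -1 1 0 0;85 -1 1 0 0;85 -1 1 0 0;85 -1 1 0 0;85 0 0 0 0"
}}

```text
invalid input
```

```bash
cat > look.py <<'E'
import sys
from station import cams
from h import *
a=cams.snapshot("top");b=cams.snapshot("scene")
np.savez("top1.npz",**a);np.savez("scene1.npz",**b)
A=cv2.resize(a["pixels"][175:225,240:290,::-1],(400,400),interpolation=cv2.INTER_CUBIC);B=cv2.resize(b["pixels"][155:235,190:270,::-1],(400,400),interpolation=cv2.INTER_CUBIC)
cv2.imwrite(sys.argv[1],np.hstack([cv2.convertScaleAbs(A,alpha=1.5),B]))
# red stripe within 25 mm of lid centre, in lid plane
p=np.load("p.npy");M=SR(p[3]);o=p[:3]+M[:,2]*.12
im=a["pixels"].astype(float)
pts=[];w=[]
for v in range(175,225):
  for u in range(240,290):
    d=ray(a,(u,v));t=((o-a["eye"])@M[:,2])/(d@M[:,2]);q=(M.T@(a["eye"]+t*d-o))[:2]*1e3
    r=im[v,u]
    if np.hypot(*q)<29 and r[0]-r[1:].max()>25 : pts.append(q);w.append(r[0]-r[1:].max())
pts=np.array(pts);w=np.array(w)
if len(w):
    m=np.average(pts,axis=0,weights=w);C=np.cov(pts.T,aweights=w);e=np.linalg.eigh(C)[1][:,1];e*=np.sign(e@m)
    print(len(w),"mean",m,np.degrees(np.arctan2(*m[::-1])),"axis",np.degrees(np.arctan2(*e[::-1])))
E
python3 look.py pics/g3.png; python3 go.py .53 -.013 .137
```

```text
t 9.0667 tcp [ 0.529  -0.01    0.1382] xang 1.1607004286877762 F [-3.5114  6.738  12.4836] gap 0.6242423059999715 gf 35.617607831954956 q [-0.2326  0.5487  1.765   0.0054  0.831   1.3144]
shares of 20mm [0.0465 0.1491 0.058 ]
```

View pics/g3.png

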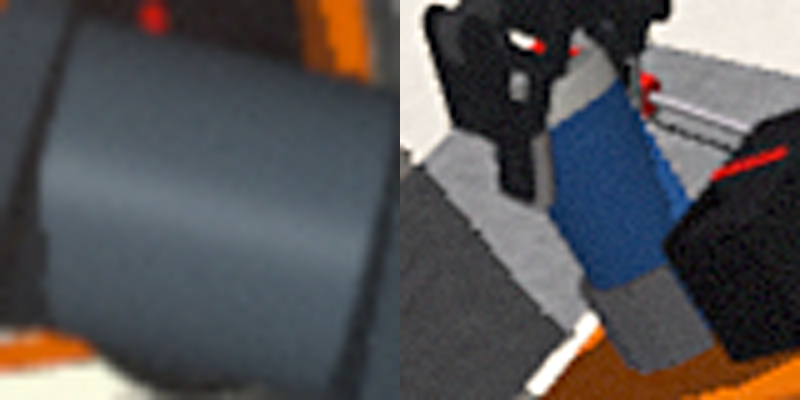

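The retreat had 21 rows, so it was refused. g3.png still shows the fingers on the tin, with a bit of red stripe at (540,45) in the scene half. I'll release and retreat now.

Request:
{"name": "send_rows", "arguments": {
  "commands": "85 0 0 0 0;85 0 0 0 0;85 0 0 0 0;85 0 0 0 0;85 0 0 0 0;85 0 0 -1 -1;85 0 0 -1 -1;85 0 0 -1 -1;85 0 0 -1 -1;85 0 0 -1 -1;85 0 0 -1 -1;85 -1 1 0 -1;85 -1 1 0 -1;85 -1 1 0 0;85 -1 1 0 0;85 -1 1 0 0;85 -1 1 0 0;85 -1 1 0 0;85 -1 1 0 0;85 0 0 0 0"
}}

```text
t: 10.73
tcp_pos: [0.4776, -0.2379, 0.2572]
tool_rot: [0.959, 0.283, -0.0, 0.002]
force: [0.6, 0.9, -0.3]
finger_gap: 0.989
gripper_force: 0.0
```

```bash
python3 look.py pics/g4.png; python3 go.py .53 -.013 .255
```

```text
36 mean [ 3.30465805 15.23161596] 77.75880124240072 axis 82.65014326408897
t 10.8333 tcp [ 0.4775 -0.2336  0.257 ] xang 32.959110046520195 F [ 0.1962  0.0334 -0.8541] gap 0.9908045030535265 gf 0.0 q [-0.6656  0.3804  1.6451  0.0004  1.117   0.3298]
shares of 20mm [ 8.2039 -7.8287  0.105 ]
```

View pics/g4.png

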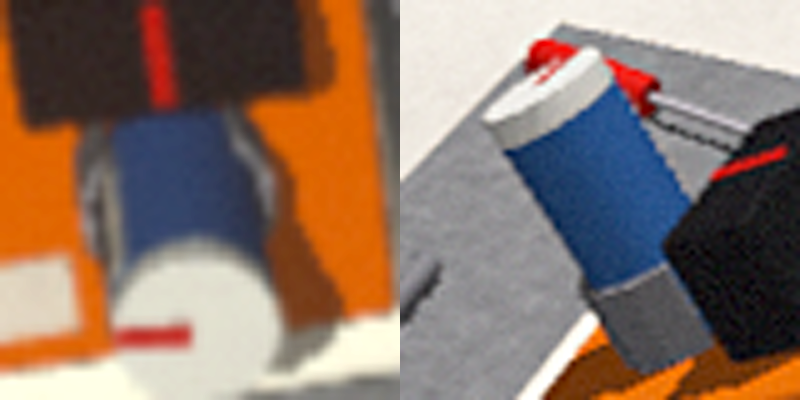

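g4.png shows a clear view. In the top half the stripe runs from the lid centre (190,335) left to the rim (118,338), about 80° in the scanner frame, and the tin is still seated. Two strokes gave about 45°, so I'll continue with three more.

Request:
{"name": "send_rows", "arguments": {
  "commands": "85 1 -1 0 0;85 1 -1 0 0;85 1 -1 0 0;85 1 -1 0 0;85 1 -1 0 0;85 1 -0.9 0 0;85 1 -0.9 0 0;85 1 -0.9 0 0;85 0.2 -0.1 0 0;85 0 0 0 0;85 0 0 0.9 0;85 0 0 0.9 0;85 0 0 0.9 0;85 0 0 0.9 0;85 0 0 0.9 0;85 0 0 0.9 0;85 0 0 0.6 0;85 0 0 0 0"
}}

```text
t: 12.33
tcp_pos: [0.5279, -0.0128, 0.1349]
tool_rot: [0.959, 0.285, -0.003, -0.001]
force: [-1.1, -1.0, 0.3]
finger_gap: 0.994
gripper_force: 0.0
```

```bash
python3 go.py .53 -.013 .137
```

```text
t 12.3333 tcp [ 0.5279 -0.0128  0.1349] xang 33.077590351858504 F [-1.0574 -0.975   0.3487] gap 0.9939833452936491 gf 0.0 q [-0.2358  0.5541  1.7674 -0.0005  0.8261  0.758 ]
shares of 20mm [ 0.0829  0.0669 -0.1056]
```

Request:
{"name": "send_rows", "arguments": {
  "commands": "48 0.1 0 -0.1 0;48 0 0 0 0;48 0 0 0 0;48 0 0 0 0;48 0 0 0 0;48 0 0 0 0;48 0 0 0 0;48 0 0 0 0.8;48 0 0 0 0.8;48 0 0 0 0.8;48 0 0 0 0.8;48 0 0 0 0.8;48 0 0 0 0.8;48 0 0 0 0.8;48 0 0 0 0.8;48 0 0 0 0.8;48 0 0 0 0.8;48 0 0 0 0;48 0 0 0 0"
}}

```text
t: 13.92
tcp_pos: [0.5332, -0.0091, 0.1401]
tool_rot: [1.0, 0.009, 0.002, -0.002]
force: [2.6, 6.7, 1.6]
finger_gap: 0.621
gripper_force: 29.4
```

Request:
{"name": "send_rows", "arguments": {
  "commands": "85 0 0 0 0;85 0 0 0 0;85 0 0 0 0;85 0 0 0 0;85 0 0 0 0;85 0 0 0 -1;85 0 0 0 -1;85 0 0 0 -1;85 0 0 0 -1;85 0 0 0 -1;85 0 0 0 -1;85 0 0 0 -1;85 0 0 0 -1;48 0 0 0 0;48 0 0 0 0;48 0 0 0 0;48 0 0 0 0;48 0 0 0 0;48 0 0 0 0;48 0 0 0 0"
}}

```text
t: 15.58
tcp_pos: [0.5321, -0.0118, 0.1399]
tool_rot: [0.959, 0.285, 0.0, 0.001]
force: [-1.2, -1.5, 5.9]
finger_gap: 0.71
gripper_force: 25.0
```

Request:
{"name": "send_rows", "arguments": {
  "commands": "48 0 0 0 0.8;48 0 0 0 0.8;48 0 0 0 0.8;48 0 0 0 0.8;48 0 0 0 0.8;48 0 0 0 0.8;48 0 0 0 0.8;48 0 0 0 0.8;48 0 0 0 0.8;48 0 0 0 0.8;48 0 0 0 0;48 0 0 0 0"
}}

```text
t: 16.58
tcp_pos: [0.5332, -0.0091, 0.1396]
tool_rot: [1.0, 0.009, 0.002, -0.002]
force: [3.2, 7.4, 2.0]
finger_gap: 0.628
gripper_force: 29.9
```

Request:
{"name": "send_rows", "arguments": {
  "commands": "85 0 0 0 0;85 0 0 0 0;85 0 0 0 0;85 0 0 0 0;85 0 0 0 0;85 0 0 0 -1;85 0 0 0 -1;85 0 0 0 -1;85 0 0 0 -1;85 0 0 0 -1;85 0 0 0 -1;85 0 0 0 -1;85 0 0 0 -1;48 0 0 0 0;48 0 0 0 0;48 0 0 0 0;48 0 0 0 0;48 0 0 0 0;48 0 0 0 0;48 0 0 0 0"
}}

```text
t: 18.25
tcp_pos: [0.5322, -0.0118, 0.1399]
tool_rot: [0.959, 0.285, 0.0, 0.001]
force: [-1.2, -2.1, 5.6]
finger_gap: 0.709
gripper_force: 24.8
```

Request:
{"name": "send_rows", "arguments": {
  "commands": "48 0 0 0 0.8;48 0 0 0 0.8;48 0 0 0 0.8;48 0 0 0 0.8;48 0 0 0 0.8;48 0 0 0 0.8;48 0 0 0 0.8;48 0 0 0 0.8;48 0 0 0 0.8;48 0 0 0 0.8;48 0 0 0 0;48 0 0 0 0"
}}

```text
t: 19.25
tcp_pos: [0.5335, -0.0091, 0.1396]
tool_rot: [1.0, 0.009, 0.002, -0.002]
force: [3.9, 7.0, 0.4]
finger_gap: 0.623
gripper_force: 29.8
```

Request:
{"name": "send_rows", "arguments": {
  "commands": "85 0 0 0 0;85 0 0 0 0;85 0 0 0 0;85 0 0 0 0;85 0 0 0 0;85 0 0 -1 -1;85 0 0 -1 -1;85 0 0 -1 -1;85 0 0 -1 -1;85 0 0 -1 -1;85 0 0 -1 -1;85 -1 1 0 -1;85 -1 1 0 -1;85 -1 1 0 0;85 -1 1 0 0;85 -1 1 0 0;85 -1 1 0 0;85 -1 1 0 0;85 -1 1 0 0;85 0 0 0 0"
}}

```text
t: 20.92
tcp_pos: [0.479, -0.2364, 0.2594]
tool_rot: [0.959, 0.283, -0.0, 0.002]
force: [0.1, 0.8, 0.9]
finger_gap: 0.996
gripper_force: 0.0
```

```bash
python3 look.py pics/g5.png; python3 go.py .53 -.013 .255
```

```text
37 mean [10.45694241  7.52782157] 35.74963990116262 axis 60.19503203072974
t 21.0167 tcp [ 0.4789 -0.2321  0.2591] xang 32.95300179272969 F [-0.4856 -0.0103 -0.3307] gap 0.9972304966031404 gf 0.0 q [-0.6616  0.3786  1.6411  0.0003  1.1226  0.3339]
shares of 20mm [ 8.1034 -7.8045  0.2092]
```

View pics/g5.png

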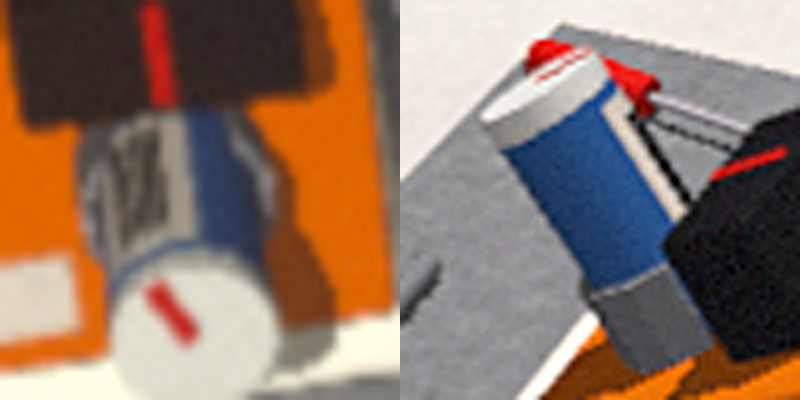

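g5.png shows the stripe in the top half now running from (190,340) to (152,285), and most of the bar label is visible towards the scanner. The colour filter also picks up orange deck, so I'll tighten it.

```bash
sed -i 's/<29 and r\[0\]-r\[1:\].max()>25/<32 and r[0]-r[1:].max()>15 and abs(r[1]-r[2])<22/' look.py
cat > ang.py <<'E'
import re
s=open("look.py").read().split("# red")[1]
from h import *
for n in("top0.npz","top1.npz"):
    a=cam(n);exec("#"+s);print(pts[np.argmin(pts@e)],pts[np.argmax(pts@e)])
# block line / window direction as reference: lid ellipse centre from white pixels
    im=a["pixels"];
    g=im[175:230,240:290].astype(int);m=(g.min(2)>95)&(np.ptp(g,axis=2)<45)
    l,lab,st,ce=cv2.connectedComponentsWithStats(m.astype(np.uint8));k=1+np.argmax(st[1:,4]);print("white",st[k],ce[k]+[240,175])
    print("pred centre px",proj(a,o))
E
python3 ang.py
```

```text
46 mean [-6.57976948  7.86625676] 129.9109635286634 axis 108.13930626293306
[ 11.82034094 -29.28050826] [-0.99495133 26.56768292]
white [  0  32  50  22 478] [263.75941423 218.5376569 ]
pred centre px [[264.23298011 216.95182411]]
54 mean [10.84069285  4.77790389] 23.78490452256602 axis 75.80738606027745
[-1.16797362e-03 -3.04012653e+01] [16.46386384 26.57429101]
white [  0  32  50  22 504] [263.5        219.02380952]
pred centre px [[264.23298011 216.95182411]]
```

```bash
sed -i 's/<32 and r\[0\]-r\[1:\].max()>15 and abs(r\[1\]-r\[2\])<22/<26 and r[0]>1.5*r[1:].max() and r[1]<1.5*r[2]+5/' look.py; python3 ang.py
```

```text
23 mean [-7.87190333  8.70289391] 132.12983396331123 axis 124.05674070722091
[-0.02709596  0.60542288] [-14.37418906  18.1390539 ]
white [  0  32  50  22 478] [263.75941423 218.5376569 ]
pred centre px [[264.23298011 216.95182411]]
25 mean [11.39725452  6.9219664 ] 31.271829297799236 axis 25.30440920086349
[0.4460192  3.12348395] [22.08671895 10.39838749]
white [  0  32  50  22 504] [263.5        219.02380952]
pred centre px [[264.23298011 216.95182411]]
```

The stripe is at about 25°, and each stroke turns the tin about 19°. I'll do one full stroke and one short one, then look.

Request:
{"name": "send_rows", "arguments": {
  "commands": "85 1 -1 0 0;85 1 -1 0 0;85 1 -1 0 0;85 1 -1 0 0;85 1 -1 0 0;85 1 -0.9 0 0;85 1 -0.9 0 0;85 1 -0.9 0 0;85 0.2 0 0 0;85 0 0 0 0;85 0 0 0.9 0;85 0 0 0.9 0;85 0 0 0.9 0;85 0 0 0.9 0;85 0 0 0.9 0;85 0 0 0.9 0;85 0 0 0.6 0;85 0 0 0 0"
}}

```text
t: 22.52
tcp_pos: [0.5304, -0.013, 0.1369]
tool_rot: [0.959, 0.285, -0.003, -0.001]
force: [-0.6, 0.7, -0.0]
finger_gap: 0.996
gripper_force: 0.0
```

Request:
{"name": "send_rows", "arguments": {
  "commands": "48 0.1 0 0 0;48 0 0 0 0;48 0 0 0 0;48 0 0 0 0;48 0 0 0 0;48 0 0 0 0;48 0 0 0 0;48 0 0 0 0.8;48 0 0 0 0.8;48 0 0 0 0.8;48 0 0 0 0.8;48 0 0 0 0.8;48 0 0 0 0.8;48 0 0 0 0.8;48 0 0 0 0.8;48 0 0 0 0.8;48 0 0 0 0.8;48 0 0 0 0;48 0 0 0 0"
}}

```text
t: 24.1
tcp_pos: [0.5365, -0.0094, 0.1399]
tool_rot: [1.0, 0.009, 0.003, -0.002]
force: [5.0, 7.0, 0.2]
finger_gap: 0.617
gripper_force: 30.1
```

Request:
{"name": "send_rows", "arguments": {
  "commands": "85 0 0 0 0;85 0 0 0 0;85 0 0 0 0;85 0 0 0 0;85 0 0 0 0;85 0 0 0 -1;85 0 0 0 -1;85 0 0 0 -1;85 0 0 0 -1;85 0 0 0 -0.3;48 0 0 0 0;48 0 0 0 0;48 0 0 0 0;48 0 0 0 0;48 0 0 0 0;48 0 0 0 0;48 0 0 0 0"
}}

```text
t: 25.52
tcp_pos: [0.5346, -0.0118, 0.1397]
tool_rot: [0.987, 0.159, 0.0, 0.0]
force: [-0.8, -1.8, 5.5]
finger_gap: 0.648
gripper_force: 25.0
```

Request:
{"name": "send_rows", "arguments": {
  "commands": "48 0 0 0 0.6;48 0 0 0 0.6;48 0 0 0 0.6;48 0 0 0 0.6;48 0 0 0 0;48 0 0 0 0;85 0 0 0 0;85 0 0 0 0;85 0 0 0 0;85 0 0 0 0;85 0 0 0 0;85 0 0 -1 0;85 0 0 -1 0;85 0 0 -1 0;85 0 0 -1 0;85 0 0 -1 0;85 0 0 -1 0"
}}

```text
t: 26.93
tcp_pos: [0.5341, -0.0114, 0.2601]
tool_rot: [0.997, 0.076, -0.0, -0.0]
force: [-0.2, -0.2, 0.5]
finger_gap: 0.993
gripper_force: 0.0
```

Request:
{"name": "send_rows", "arguments": {
  "commands": "0 -0.8 1 0 0;0 -0.8 1 0 0;0 -0.8 1 0 0;0 -0.8 1 0 0;0 -0.8 1 0 0;0 -0.8 1 0 0;0 -0.8 1 0 0;0 -0.8 1 0 0;0 0 0 0 0"
}}

```text
t: 27.68
tcp_pos: [0.4306, -0.1922, 0.2593]
tool_rot: [0.997, 0.074, -0.0, 0.001]
force: [-0.1, 0.7, -0.1]
finger_gap: -0.005
gripper_force: 0.0
```

```bash
python3 look.py pics/g6.png; python3 ang.py|tail -4; python3 go.py .5164 -.0150 .19
```

```text
24 mean [13.03430597  0.1208396 ] 0.5311675662802308 axis 2.9209910664734644
24 mean [13.03430597  0.1208396 ] 0.5311675662802308 axis 2.9209910664734644
[ 2.34830387 -2.29721442] [23.49265552  2.52925711]
white [  0  31  50  23 498] [263.45783133 218.90562249]
pred centre px [[264.23298011 216.95182411]]
t 27.7833 tcp [ 0.4317 -0.1896  0.2592] xang 8.57200079836139 F [0.2733 1.1262 0.1965] gap 0.003916520954894578 gf 0.0 q [-0.6517  0.294   1.7807  0.0006  1.0673  0.7692]
shares of 20mm [ 5.4879 -7.9969  3.4667]
```

View pics/g6.png

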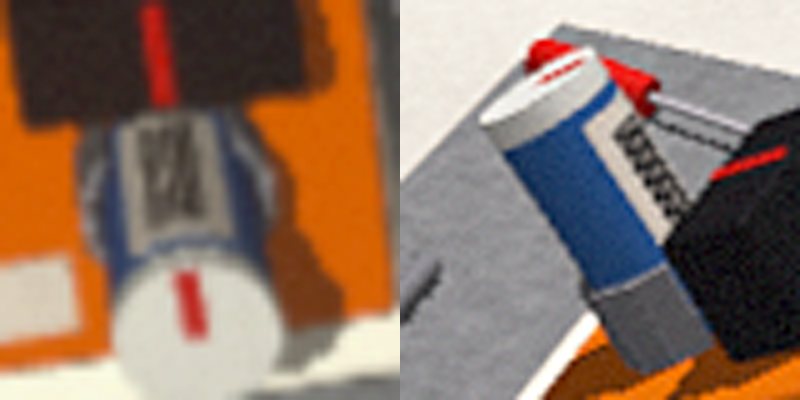

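g6.png shows the stripe in the top half now in line with the block's red line, from (195,335) to (185,272), at about 1–3°. The label is centred between the tin's edges. Next I press the lid lightly home with shut fingers.

```bash
python3 go.py .498 -.018 .191
```

```text
t 27.7833 tcp [ 0.4317 -0.1896  0.2592] xang 8.57200079836139 F [0.2733 1.1262 0.1965] gap 0.003916520954894578 gf 0.0 q [-0.6517  0.294   1.7807  0.0006  1.0673  0.7692]
shares of 20mm [ 4.5558 -7.9858  3.4166]
```

Request:
{"name": "send_rows", "arguments": {
  "commands": "0 0.57 -1 0 0;0 0.57 -1 0 0;0 0.57 -1 0 0;0 0.57 -1 0 0;0 0.57 -1 0 0;0 0.57 -1 0 0;0 0.57 -1 0 0;0 0.57 -1 0.4 0;0 0 0 1 0;0 0 0 1 0;0 0 0 1 0;0 0 0 0 0;0 0 0 0 0"
}}

```text
t: 28.87
tcp_pos: [0.4973, -0.0158, 0.1906]
tool_rot: [0.997, 0.077, -0.001, -0.001]
force: [1.7, 0.6, -0.5]
finger_gap: -0.001
gripper_force: 0.0
```

```bash
python3 go.py .5056 -.0168 .178
```

```text
t 28.8667 tcp [ 0.4973 -0.0158  0.1906] xang 8.803540569464575 F [ 1.6811  0.6439 -0.474 ] gap -0.000925663653931592 gf 0.0 q [-0.2569  0.43    1.7969  0.0004  0.9176  1.16  ]
shares of 20mm [0.4026 0.1133 0.6291]
```

Request:
{"name": "send_rows", "arguments": {
  "commands": "0 0.2 0.1 0.3 0;0 0.15 0 0.25 0;0 0.06 0 0.1 0;0 0 0 0 0"
}}

```text
t: 29.2
tcp_pos: [0.5071, -0.018, 0.1786]
tool_rot: [0.997, 0.076, 0.0, 0.0]
force: [-0.0, -0.0, 0.8]
finger_gap: -0.002
gripper_force: 0.0
```

Request:
{"name": "send_rows", "arguments": {
  "commands": "0 0.05 0 0.08 0;0 0.05 0 0.08 0;0 0.05 0 0.08 0;0 0 0 0 0"
}}

```text
t: 29.53
tcp_pos: [0.5076, -0.0184, 0.1775]
tool_rot: [0.997, 0.077, -0.002, 0.001]
force: [-12.7, -3.1, 30.7]
finger_gap: 0.003
gripper_force: 16.0
```

The tin took about 33 N along its axis without moving, so it sits home. Now I retreat and go to the button.

Request:
{"name": "send_rows", "arguments": {
  "commands": "0 -0.3 0 -0.5 0;0 -0.3 0 -0.5 0;0 0 0 -1 0;0 0 0 -1 0;0 0 0 -0.7 0;0 0 0 0 0;0 0 0 0 0"
}}

```text
t: 30.12
tcp_pos: [0.4977, -0.0193, 0.2481]
tool_rot: [0.997, 0.076, 0.001, 0.0]
force: [0.1, -0.1, -1.1]
finger_gap: 0.002
gripper_force: 0.0
```

```bash
python3 look.py pics/x.png; python3 go.py .5255 .087 .111
```

```text
t 30.2167 tcp [ 0.4967 -0.019   0.2467] xang 8.712594881362413 F [-0.3201 -0.355  -0.0712] gap 0.0043303980403076705 gf 0.0 q [-0.2635  0.3469  1.7375  0.0001  1.0591  1.1552]
shares of 20mm [ 2.238  -5.0148  6.7839]
```

Request:
{"name": "send_rows", "arguments": {
  "commands": "0 0.44 -1 0 0;0 0.44 -1 0 0;0 0.44 -1 0 0;0 0.44 -1 0 0;0 0.44 -1 0 0;0 0 0 0 0;0 0 0 1 0;0 0 0 1 0;0 0 0 1 0;0 0 0 1 0;0 0 0 1 0;0 0 0 1 0;0 0 0 0.8 0;0 0 0 0 0;0 0 0 0 0"
}}

```text
t: 31.47
tcp_pos: [0.5245, 0.0859, 0.1101]
tool_rot: [0.997, 0.076, -0.002, -0.0]
force: [1.0, 0.4, 0.2]
finger_gap: -0.001
gripper_force: 0.0
```

```bash
python3 look.py pics/g7.png; python3 go.py .536 .089 .094
```

```text
25 mean [13.00557499 -0.15573353] -0.68604791251757 axis 2.907547848810655
t 31.5667 tcp [0.5261 0.086  0.1118] xang 8.707194597459763 F [ 0.3635 -0.4569  0.5731] gap -0.0030478069322184688 gf 0.0 q [-0.0476  0.5958  1.7743 -0.0001  0.7711  1.3713]
shares of 20mm [ 0.5124 -0.0716  0.8915]
```

The stripe angle held at about 0–3°. Now I press along the deck normal.

Request:
{"name": "send_rows", "arguments": {
  "commands": "0 0.25 -0.05 0.4 0;0 0.2 0 0.3 0;0 0.05 0 0.1 0;0 0 0 0 0"
}}

```text
t: 31.9
tcp_pos: [0.536, 0.0889, 0.0951]
tool_rot: [0.997, 0.076, 0.0, 0.0]
force: [0.4, 0.0, -0.5]
finger_gap: 0.001
gripper_force: 0.0
```

Request:
{"name": "send_rows", "arguments": {
  "commands": "0 0.05 0 0.08 0;0 0.05 0 0.08 0;0 0 0 0 0"
}}

```text
t: 32.15
tcp_pos: [0.5376, 0.0892, 0.0922]
tool_rot: [0.997, 0.076, 0.0, -0.0]
force: [0.2, -0.2, -0.2]
finger_gap: 0.001
gripper_force: 0.0
```

Request:
{"name": "send_rows", "arguments": {
  "commands": "0 0.05 0 0.08 0;0 0.05 0 0.08 0;0 0.05 0 0.08 0;0 0 0 0 0"
}}

```text
t: 32.48
tcp_pos: [0.5404, 0.0896, 0.0875]
tool_rot: [0.997, 0.076, -0.0, -0.0]
force: [-1.4, 0.2, 3.4]
finger_gap: 0.001
gripper_force: 1.9
```

Request:
{"name": "send_rows", "arguments": {
  "commands": "0 0.05 0 0.08 0;0 0.05 0 0.08 0;0 0 0 0 0"
}}

```text
t: 32.73
tcp_pos: [0.5415, 0.0898, 0.0857]
tool_rot: [0.997, 0.076, -0.001, 0.0]
force: [-5.5, -1.3, 14.8]
finger_gap: 0.002
gripper_force: 7.7
```

Request:
{"name": "send_rows", "arguments": {
  "commands": "0 0.05 0 0.08 0;0 0.05 0 0.08 0;0 0 0 0 0"
}}

```text
t: 32.98
tcp_pos: [0.5418, 0.0899, 0.0852]
tool_rot: [0.997, 0.077, -0.002, 0.0]
force: [-12.7, -2.5, 35.9]
finger_gap: -0.003
gripper_force: 18.6
```

The button's spring gave about 3.5 N and then a hard stop, so it is fully down. Release and retreat.

Request:
{"name": "send_rows", "arguments": {
  "commands": "0 -0.25 0 -0.4 0;0 -0.25 0 -0.4 0;0 -0.25 0 -0.4 0;0 0 0 -1 0;0 0 0 -1 0;0 0 0 -1 0;0 0 0 -1 0;0 0 0 -1 0;0 -0.8 -1 0 0;0 -0.8 -1 0 0;0 -0.8 -1 0 0;0 -0.8 -1 0 0;0 -0.8 -1 0 0;0 -0.8 -1 0 0;0 0 0 0 0;0 0 0 0 0"
}}

```text
t: 34.32
tcp_pos: [0.4157, 0.1926, 0.205]
tool_rot: [0.997, 0.077, -0.0, 0.0]
force: [0.1, -0.6, 0.1]
finger_gap: 0.001
gripper_force: 0.0
```

```bash
python3 look.py pics/g8.png; python3 ang.py|tail -3; python3 go.py; python3 - <<'E'
import cv2,numpy as np
cv2.imwrite("pics/end.png",cv2.resize(np.load("top1.npz")["pixels"][:,:,::-1],(640,480)))
E
```

```text
25 mean [13.01064049 -0.16957768] -0.7467376672999912 axis 2.7251731807797857
[ 2.34830387 -2.29721442] [23.49265552  2.52925711]
white [  7  32  43  21 423] [266.28605201 218.27659574]
pred centre px [[264.23298011 216.95182411]]
t 34.4167 tcp [0.4176 0.1919 0.2052] xang 8.73111857543827 F [-0.7916 -0.3098 -0.302 ] gap -0.002296373362790479 gf 0.0 q [ 0.1869  0.3591  1.8736 -0.0004  0.9073  1.6056]
```

View pics/end.png

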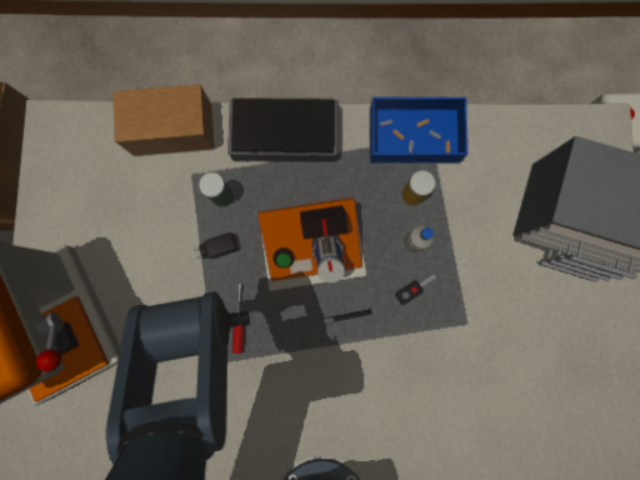

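The final top view shows the tin's stripe at (330,265) in line with the block's red line at (323,225), the button up and the other things in place. I'm handing it in.

```bash
python3 -c "from station import sign_off; print(sign_off())"
```

```text
the job is handed in; nothing more can be done
None
```

I turned the tin until its label faced the window (lid stripe within about 3° of square), pressed it home, then pressed the button fully down, let it go, and handed the job in at about 34 s.

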